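Set a rotation stage to its pointer and clamp it

TASK

Set the rotation stage: push the dial round with a fingertip in its finger recess, either way, until the white index line on the dial lines up with the tip of the black pointer clipped on the scale ring, and leave it there. Then push the clamp lever round with a fingertip until it is home against its stop post, with the dial still lined up. Only push, lightly; grip nothing, and leave the small things standing round the stage where they are.

Things in the scene. Friction and masses are not known exactly. Their poses are not given: they have to be found in the camera images.
- stage: rotation stage screwed to the worktop; origin under the dial axis, on the worktop. Dark base plate 168 (x) x 222 (y) x 12 mm, from -138 to +84 mm in y, the clamp lever on its -y side. A fixed aluminium scale ring round the dial, inner radius 58 mm, outer 78 mm, top 36 mm above the worktop, has a line every 10 degrees and longer ones every 30
- dial_axis (a point): centre of the dial's top face, on its vertical axis, 46 mm above the worktop. The dial is a black disc 112 mm in diameter (radius 56 mm) lying flat in the rotation stage. z up; x and y are those of the base plate
- index_mark (a point): outer end of the white index line (3 mm wide, from 26 mm radius to the rim) on the dial's top face, at the rim, 56 mm from the axis, 46 mm above the worktop; turns with the dial
- rider_tip (a point): where the index mark must come: 56 mm from the dial axis, 46 mm up, in line with the tip of the pointer. The pointer is a fixed black wedge 16 mm wide lying on the scale ring from 60 to 85 mm radius, its sharp end towards the dial, its top 42 mm above the worktop
- finger_recess (a point): middle of the floor of the dial's finger recess, opposite the index line, 36 mm from the axis, 24 mm above the worktop; turns with the dial. A pie-shaped pocket 22 mm deep, open upwards and at the rim, from 14 mm radius out, its radial walls 40 degrees either side (46 mm apart here), floor bright metal. A fingertip let down into it and led round the axis pushes a wall
- dial (a joint): angle of the dial, rad, growing anticlockwise seen from above; 0 when the index line points along the base plate's +x. It turns freely both ways without end in practice, with drag of about 0.12 N m (3.5 N at the recess), and stays where it is left
- clamp_knob (a point): centre of the black upright knob (18 mm in diameter, from 18 to 46 mm above the worktop; this point at 32 mm) at the end of the clamp lever, 55 mm from the lever's pivot; moves with the lever
- clamp_pivot (a point): vertical pivot axis of the steel clamp lever, at the knob's height (32 mm up), 105 mm from the dial axis towards the base plate's -y and 30 mm towards its +x. The lever starts swung outward, away from the dial. Arm 10 mm wide, its underside 22 mm up; the base plate's top is 12 mm up
- clamp (a joint): angle of the clamp lever, rad: 0 swung fully outward, 0.9 home against the upright steel stop post on the base plate, the lever then along the plate's -x. It grows clockwise seen from above: push the knob from its outer side, towards the dial. Drag about 0.08 N m (1.5 N at the knob); stays where it is left
- vial: loose glass vial with a white cap, 24 mm in diameter, 56 mm high, left of the stage; origin at the centre of its underside; a bystander
- brown_bottle: loose brown glass bottle with a black cap, 40 mm in diameter, 74 mm high, left of the stage; origin at the centre of its underside; a bystander
- puck: loose round metal puck, 46 mm in diameter, 9 mm high, right of the stage; origin at the centre of its underside; a bystander
- die: loose steel die, 38 mm in diameter, 36 mm high, behind the stage; origin at the centre of its underside; a bystander

How it is judged:
On the way, in this order (a step that is already met when the one before it is completed fails the run):
1. the dial is set, at rest, its index line at the pointer's tip, while the clamp lever is still open (horizontal distance between index_mark and rider_tip below 0.005 m and velocity of joint dial between -0.05 and 0.05 rad/s and value of joint clamp below 0.45 rad), for 0.3 s.
2. the clamp lever is home against its stop post (value of joint clamp above 0.8 rad), for 0.2 s.
At the end, for the whole second after the job is handed in: The index mark stands within 5 mm (about 5 degrees, half a scale division) of the place in line with the pointer's tip, the dial is at rest, and the clamp lever is home against its stop (at least 0.8 of 0.9 rad) (horizontal distance between index_mark and rider_tip below 0.005 m and value of joint clamp above 0.8 rad and velocity of joint dial between -0.05 and 0.05 rad/s); the robot touches nothing.
It fails at once if a bystander was moved more than 20 mm, or lifted (distance of any of vial, brown_bottle, puck, die from where it was at the start of the episode above 0.02 m).
It fails at once if the dial or the clamp lever was gripped or forced, with more than 40 N (contact force between the fingers and dial above 40 N or contact force between the fingers and clamp above 40 N).
It also fails if it takes over 56 s, if anything falls off the work surface, if the arm or the gripper's body presses on something with over 40 N, if the wrist force passes 120 N, or if a joint passes its speed limit or range.

ROBOT

A 6-joint arm with a two-finger parallel gripper is mounted at the origin on a cart in front of the work surface, level with it; the furniture and walls round the work are solid. World frame = base frame: x ahead of the robot, y to its left, z up, the work surface at z = 0. Lengths are in m, angles in rad, forces in N, time in s.
With the tool pointing down it reaches from about 0.375 to 0.975 m from the base axis. Payload 3.8 kg.
Tool frame: the origin (TCP) lies at the very end of the fingers, on their centre line; the grasp point (between the pads) lies 19 mm behind it; z points along the fingers, y is the direction in which the jaws open and shut (so a half turn about z gives the same grasp; the last joint's range is limited). The gripper opens to 85 mm and grips with 20 to 120 N. Pads are 22 mm wide; open, the fingers measure 114 mm over their backs; the gripper's body (76 mm by 85 mm) begins 54 mm behind the grasp point. The pads swing forward as they close: fully open they stand 13 mm farther back than shut.
Start: joints at [-1.214, 0.264, 1.604, -0, 1.274, -0.037], TCP at [0.259, -0.623, 0.231] pointing down, gripper open.
Joint ranges: [-2.63, 2.63], [-0.94, 2.18], [0.31, 2.57], [-1.31, 4.45], [0, 2.66], [-2.55, 2.55]. Speed limits (rad/s): [2.57, 2.57, 3.14, 3.14, 3.14, 3.14].

INTERFACE

Orientations are given as a rotation vector (axis times angle).
In Python, from workcell import bot, viewer, finish_job gives the robot as it stands.
- The arm moves only by the tool servo_tool, never from a script. Its argument "plan" is a list that holds one entry, the list of rows, each a list of 6 numbers: the shift along the tool's x, y, z in cm, then the turn, a rotation vector about the tool's x, y, z in degrees. A call has 1 to 20 rows; each row is the pose to reach, as a shift and turn from the pose measured when the call began, along the tool's axes at that moment; what a row does not reach only later rows make up. A row lasts 1/12 s, in which the tool goes at most 41.7 mm and 7.16 degrees, less where a joint would pass 70% of its speed; a pose out of reach is approached as far as the arm can. A call with a gripper value outside its range is refused whole. "claw" is the finger opening in cm, from 0 to 8.54, set as the call begins (left out, the last holds). The fingers move at their own pace and stop on an object; "grip_force" is the grip in N (left out, the last holds). Time passes only in rows, so rows that repeat a pose let the fingers close. It gives the time, the measured TCP pose, the force and the opening at its end, in the units of the state.
- bot.read_state(): the state, without advancing time (a new reading comes with each control period).
- viewer.read_camera(name): name is "scene" or "side" or "wrist"; returns a dict with "color" (420x560x3 uint8, red, green, blue), "fx", "fy", "cx", "cy" (pixels), "eye" and "rotation" of the camera in the world; the wrist camera has in their place "T_tool_cam" (4x4, takes a point from camera to tool coordinates, whose origin is the TCP and whose axes are the flange's). Camera axes: x right, y down, z forward; pixel columns grow to the right and rows downward; lengths in m; the calibration is good to about 2 mm. A picture is of the moment at which its call begins: read the wrist's pose just before it. There is no depth.
- finish_job(): hands the job in, once; it reports no verdict.
The state is a dict: "time": time; "q": joint angles; "joint_vel": joint speeds; "joint_torque": joint torques, N m; "tool_pos": TCP position; "tcp_rot": TCP orientation; "wrist_force": force on the tool from outside, world axes, zero at the start; "torque": the same for the moment, N m; "width": opening from 0.0 (shut) to 1.0 (fully open).
Only numpy, scipy, OpenCV 4.12 (cv2) and the standard library are available. Lean on these libraries where they do the work, as an engineer would, in place of code of your own. Each camera call takes 0.05 s, during which the arm holds its last target.

## Working session

There is one attempt and no reset: what is moved stays moved. The work goes in short steps, Python scripts to look and compute and a tool call to move; the robot and the scene stay as the last step left them, time stands still between calls to the robot, and variables do not carry over. Pictures are saved under pics/ and viewed, and the job is handed in when it is done.

Besides the shell and the picture viewer there is one more tool, called after "Emit:" by a JSON object that holds its "name" and its "arguments". servo_tool: Moves the arm, as the interface text tells. Its arguments: {"type":"object","properties":{"plan":{"type":"array"},"claw":{"type":"number"},"grip_force":{"type":"number"}},"required":["plan"]}

```bash
mkdir -p pics; cat > h.py <<'E'
import numpy as np,cv2
from workcell import bot,viewer,finish_job
from scipy.spatial.transform import Rotation as R
def snap(n,fn):
    s=bot.read_state(); c=viewer.read_camera(n)
    cv2.imwrite('pics/'+fn,c['color'][:,:,::-1]); 
    if n=='wrist':
        T=np.eye(4);T[:3,:3]=R.from_rotvec(s['tcp_rot']).as_matrix();T[:3,3]=s['tool_pos']
        M=T@np.array(c['T_tool_cam']); c['eye']=M[:3,3];c['rotation']=M[:3,:3]
    np.save('pics/'+fn+'.npy',c,allow_pickle=True); return c
def load(fn): return np.load('pics/'+fn+'.npy',allow_pickle=True).item()
def ray(c,u,v,z):
    d=np.array(c['rotation'])@np.array([(u-c['cx'])/c['fx'],(v-c['cy'])/c['fy'],1]); e=np.array(c['eye'])
    return e+d*(z-e[2])/d[2]
def proj(c,p):
    q=np.array(c['rotation']).T@(np.array(p)-np.array(c['eye'])); return np.array([c['fx']*q[0]/q[2]+c['cx'],c['fy']*q[1]/q[2]+c['cy']])
E
python3 - <<'E'
from h import *
for n in ['scene','side','wrist']:
    c=snap(n,n+'0.png'); print(n,c['eye'],np.array(c['rotation']).round(3).tolist(),c['fx'],c['cx'],c['cy'])
s=bot.read_state();print(s)
E
```

```text
scene [0.07428397 0.69307891 0.47080682] [-0.712, 2.275, -1.479] 426.6045596462148 278.6043427671598 210.2829862609583
side [ 0.44196118 -1.19517018  0.686519  ] [-2.062, 0.122, -0.091] 454.6242340569354 279.54102356915746 209.7664794826634
wrist [ 0.32913196 -0.59375045  0.37339175] [[0.384, -0.881, -0.276], [-0.923, -0.367, -0.112], [-0.002, 0.298, -0.955]] 362.93945111394595 274.82863914835076 203.12897156605644
{'time': 0.15, 'q': array([-1.21391265e+00,  2.64558077e-01,  1.60504327e+00, -1.43513555e-05,
        1.27369755e+00, -3.69158805e-02]), 'joint_vel': array([-0.00143887, -0.00288283, -0.00375781,  0.00207727, -0.00011612,
        0.00017777]), 'joint_torque': array([ 1.71482156e-04, -5.15906096e+01, -3.67958558e+01, -2.73620435e-05,
        8.03366216e-03,  6.46873648e-07]), 'tool_pos': array([ 0.25878722, -0.62281983,  0.23027207]), 'tcp_rot': array([-3.07923904e+00, -6.14267022e-01,  4.47990406e-04]), 'wrist_force': array([-0.12070955,  0.1354908 ,  0.34986572]), 'torque': array([-0.04003463, -0.00397107,  0.00820823]), 'width': 1.0014717631223213}
```

Rotation for fixed cameras is a rotation vector.

```bash
python3 - <<'E'
s=open('h.py').read()
s=s.replace("    np.save(","    if np.shape(c['rotation'])==(3,): c['rotation']=R.from_rotvec(c['rotation']).as_matrix()\n    np.save(")
open('h.py','w').write(s)
from h import *
for n in ['scene','side']:
    c=load(n+'0.png'); c['rotation']=R.from_rotvec(c['rotation']).as_matrix(); np.save('pics/'+n+'0.png.npy',c,allow_pickle=True); print(c['rotation'])
E
```

```text
[[-0.81893008 -0.22616834  0.52744802]
 [-0.57384361  0.33480352 -0.74740224]
 [-0.00755273 -0.91474285 -0.40396593]]
[[ 0.99196886 -0.04864128  0.11675529]
 [-0.12584875 -0.47184686  0.87265264]
 [ 0.01264367 -0.88033775 -0.47417884]]
```

View pics/scene0.png

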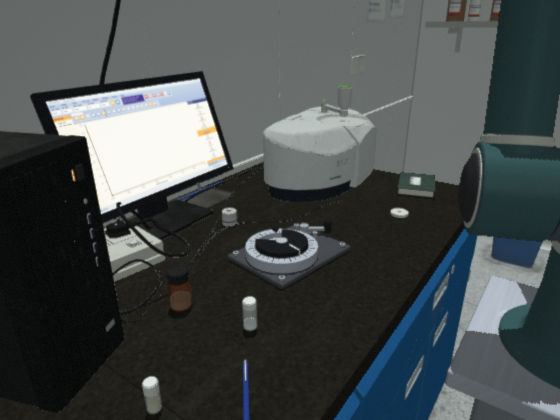

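View pics/side0.png

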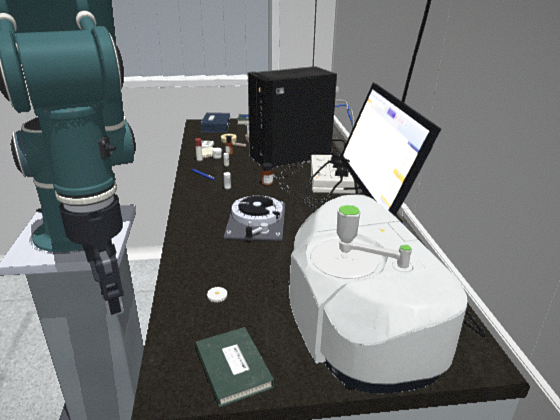

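View pics/wrist0.png

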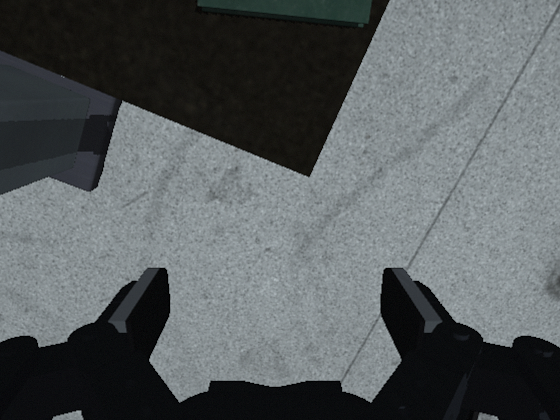

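Scene: the stage is at about (283,248), the knob near (326,228), the vial at (249,312), the bottle at (179,290), the die at (230,216) and the puck at (399,212). Side: the dial is at (258,210), the knob near (250,232). I'll work out a rough location and zoom in.

```bash
python3 - <<'E'
from h import *
c=load('scene0.png');d=load('side0.png')
print(ray(c,283,243,.046),ray(d,258,207,.046))
for n,u,v in [('vial',249,328),('bottle',179,308),('die',230,224),('puck',399,214)]: print(n,ray(c,u,v,0))
for n,u,v in [('vial',227,188),('bottle',267,183),('puck',217,297)]: print(n,ray(d,u,v,0))
a=c['color'][205:290,220:360,::-1];b=d['color'][185:250,210:300,::-1]
cv2.imwrite('pics/z1.png',cv2.resize(a,None,fx=5.5,fy=5.5,interpolation=cv2.INTER_CUBIC))
cv2.imwrite('pics/z2.png',cv2.resize(b,None,fx=8,fy=8,interpolation=cv2.INTER_CUBIC))
E
```

```text
[0.52369765 0.04122787 0.046     ] [0.53754322 0.00760777 0.046     ]
vial [ 4.48908533e-01  2.51460442e-01 -5.55111512e-17]
bottle [ 5.87509946e-01  2.79994591e-01 -5.55111512e-17]
die [ 0.7420714  -0.03760164  0.        ]
puck [ 0.40898008 -0.33756302  0.        ]
vial [0.44899607 0.24565872 0.        ]
bottle [0.59179652 0.27289804 0.        ]
puck [ 0.41104449 -0.34406965  0.        ]
```

View pics/z1.png

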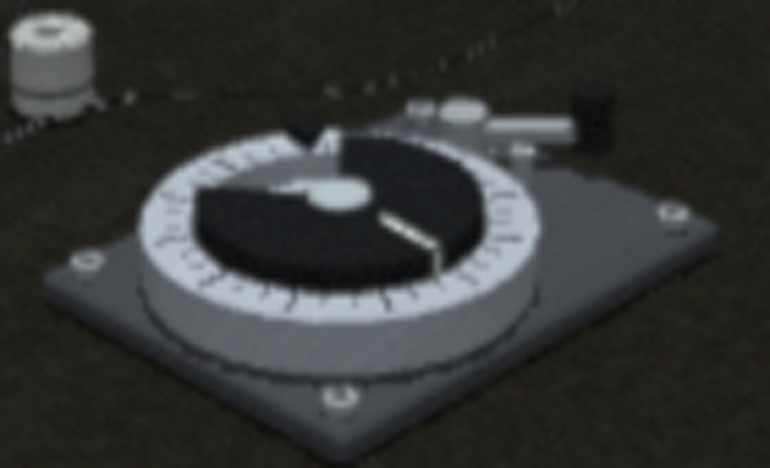

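View pics/z2.png

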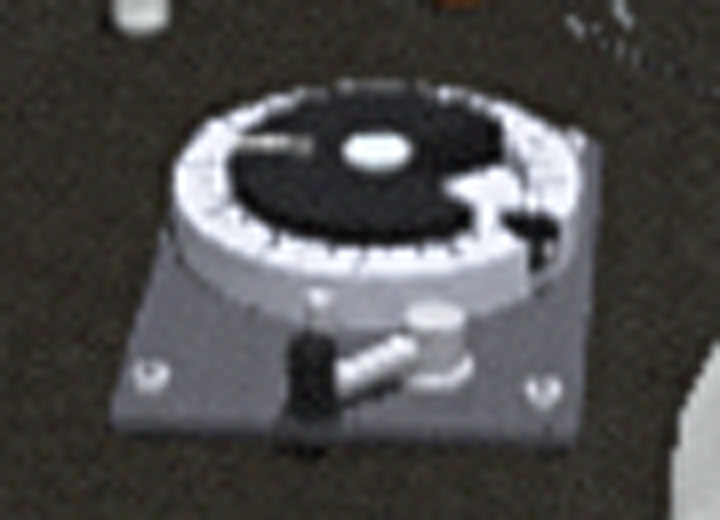

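```bash
python3 - <<'E'
from h import *
c=load('scene0.png');d=load('side0.png')
def tri(p,q):
    A=[];b=[]
    for cam,(u,v) in ((c,p),(d,q)):
        r=cam['rotation']@np.array([(u-cam['cx'])/cam['fx'],(v-cam['cy'])/cam['fy'],1]);r/=np.linalg.norm(r)
        P=np.eye(3)-np.outer(r,r);A.append(P);b.append(P@cam['eye'])
    x=np.linalg.solve(sum(A),sum(b));return x,[proj(cam,x)-w for cam,w in((c,p),(d,q))]
print(tri((281.8,240),(257.1,203.7)))   # hub
print(tri((220+590/5.5,205+118/5.5),(210+312/8,185+378/8))) # knob
t=bot.read_state();M=R.from_rotvec(t['tcp_rot']).as_matrix();print(M.round(3))
x=tri((281.8,240),(257.1,203.7))[0]
print(M.T@(np.array([x[0],x[1],.25])-t['tool_pos'])*100)
E
```

```text
(array([0.53582462, 0.02957042, 0.04513691]), [array([-0.38898046, -0.29639206]), array([-0.27007999,  0.21136452])])
(array([ 0.5017947 , -0.10981798,  0.0300106 ]), [array([-0.22685328, -0.14138603]), array([-0.1898724 ,  0.12106037])])
[[ 0.923  0.384 -0.001]
 [ 0.384 -0.923  0.002]
 [ 0.    -0.002 -1.   ]]
[ 50.61574814 -49.61864355  -1.88567281]
```

Emit:
{"name": "servo_tool", "arguments": {"plan": [[[2.5,-2.5,-0.5,0,0,0],[5,-5,-1,0,0,-3],[7.5,-7.5,-1.5,0,0,-7],[10,-10,-2,0,0,-11],[12.5,-12.3,-2,0,0,-15],[15,-14.8,-2,0,0,-19],[18,-17.8,-2,0,0,-23],[21,-20.7,-2,0,0,-27],[24,-23.6,-2,0,0,-31],[27,-26.6,-2,0,0,-35],[30,-29.5,-2,0,0,-39],[33,-32.4,-2,0,0,-43],[36,-35.4,-2,0,0,-47],[39,-38.3,-2,0,0,-51],[42,-41.2,-2,0,0,-55],[45,-44.2,-2,0,0,-59],[48,-47,-2,0,0,-63],[50.6,-49.6,-2,0,0,-67],[50.6,-49.6,-2,0,0,-67],[50.6,-49.6,-2,0,0,-67]]], "claw": 0}}

```text
time: 1.82
tool_pos: [0.5358, 0.0313, 0.2506]
tcp_rot: [-2.224, -2.216, 0.0]
wrist_force: [-0.3, -0.1, -0.2]
width: 0.004
```

```bash
python3 - <<'E'
from h import *
c=snap('wrist','w1.png')
print(c['eye'],proj(c,[.5358,.0296,.046]))
E
```

```text
[0.53657203 0.10711806 0.39405992] [275.20893976 173.63387223]
```

View pics/w1.png

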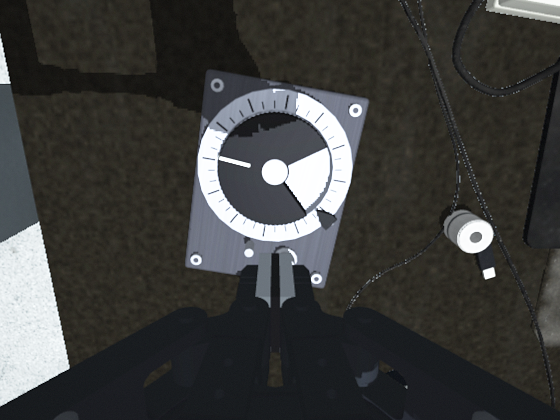

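```bash
python3 - <<'E'
from h import *
c=load('w1.png')
im=c['color'][:,:,::-1]
cv2.imwrite('pics/z3.png',cv2.resize(im[65:295,170:390],None,fx=2.6,fy=2.6,interpolation=cv2.INTER_CUBIC))
g=cv2.cvtColor(im,cv2.COLOR_BGR2GRAY)
# screws -> plate frame (z=.012)
cor=np.array([ray(c,*p,.014)[:2] for p in [(217,85),(355,110),(316,279),(196,260)]])
print(cor.round(4).tolist(),cor.mean(0))
print('yaw',np.degrees(np.arctan2(*(cor[1]-cor[0])[::-1])),np.degrees(np.arctan2(*(cor[2]-cor[1])[::-1]))+90)
print('hub',ray(c,275,172,.046))
E
```

```text
[[0.478, 0.1128], [0.6169, 0.0882], [0.5831, -0.1037], [0.4441, -0.0789]] [0.5305399  0.00458596]
yaw -10.060405282493035 -9.99772923233239
hub [0.5356011  0.03123223 0.046     ]
```

View pics/z3.png

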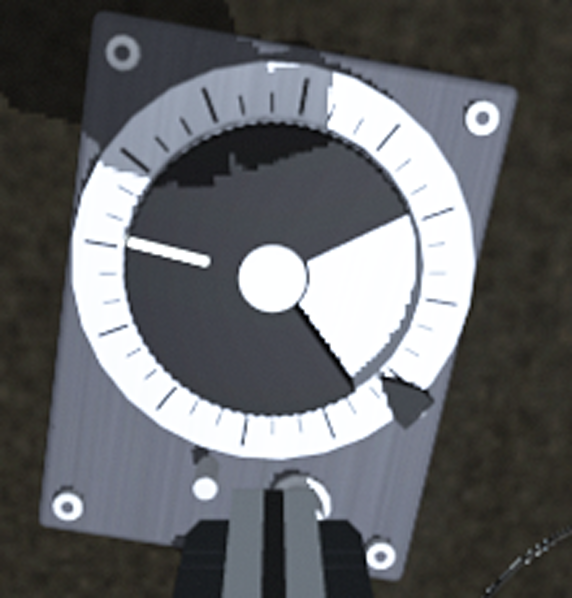

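```bash
python3 - <<'E'
from h import *
c=load('w1.png')
f=lambda x,y,z: ray(c,170+(x+.5)/2.6-.5,65+(y+.5)/2.6-.5,z)[:2]-np.array([.5355,.0312])
for n,x,y,z in [('idx out',128,241,.046),('idx in',209,262,.046),('tip',382,375,.042),('bc1',432,397,.042),('bc2',405,428,.042),('wall1 out',409,216,.046),('wall2out',353,388,.046),('wall2in',301,306,.046),('post',204,488,.03)]:
    p=f(x,y,z);print(n,(p*1000).round(1),(np.hypot(*p)*1000).round(1),np.degrees(np.arctan2(p[1],p[0])).round(1))
b=(f(432,397,.042)+f(405,428,.042))/2;print('base',np.degrees(np.arctan2(b[1],b[0])))
import numpy as np
a=np.radians(-10);Rz=np.array([[np.cos(a),-np.sin(a)],[np.sin(a),np.cos(a)]]);A=np.array([.5355,.0312])
P=A+Rz@[.03,-.105];print('pivot',P)
for cl in (0,.9): 
    th=np.radians(180-10)+(.9-cl); print('knob',cl,P+.055*np.array([np.cos(th),np.sin(th)]))
E
```

```text
idx out [-54.1  14.6] 56.0 164.9
idx in [-24.1   6.6] 25.0 164.7
tip [ 42.4 -39.4] 57.9 -42.9
bc1 [ 62.4 -48.6] 79.1 -37.9
bc2 [ 52.3 -61.7] 80.8 -49.7
wall1 out [50.  23.6] 55.3 25.2
wall2out [ 30.8 -43.4] 53.2 -54.6
wall2in [ 10.4 -10.4] 14.7 -45.2
post [-29.7 -93.2] 97.8 -107.7
base -43.86732951655857
pivot [ 0.54681117 -0.07741426]
knob 0 [ 0.50566075 -0.11390593]
knob 0.9 [ 0.49264675 -0.06786361]
```

Emit:
{"name": "servo_tool", "arguments": {"plan": [[[-0.5,1.8,2,0,0,0],[-1,3.65,5,0,0,0],[-1,3.65,8,0,0,0],[-1,3.65,11,0,0,0],[-1,3.65,14,0,0,0],[-1,3.65,16,0,0,0],[-1,3.65,17.5,0,0,0],[-1,3.65,18.5,0,0,0],[-1,3.65,19.3,0,0,0],[-1,3.65,20,0,0,0],[-1,3.65,20.6,0,0,0],[-1,3.65,21.2,0,0,0],[-1,3.65,21.7,0,0,0],[-1,3.65,21.7,0,0,0]]]}}

```text
time: 3.03
tool_pos: [0.571, 0.02, 0.0328]
tcp_rot: [-2.226, -2.213, 0.002]
wrist_force: [-1.1, 0.0, -0.5]
width: 0.004
```

```bash
cat > arc.py <<'E'
from h import *
import sys
t=bot.read_state();p=t['tool_pos'];M=R.from_rotvec(t['tcp_rot']).as_matrix()
a,b,n=map(float,sys.argv[1:4]);z=.032
for th in np.linspace(a,b,int(n)):
    w=np.array([.5355+.038*np.cos(np.radians(th)),.0312+.038*np.sin(np.radians(th)),z])
    print((M.T@(w-p)*100).round(2).tolist())
E
python3 arc.py -10 75 18
```

```text
[0.46, 0.19, 0.08]
[0.79, 0.23, 0.08]
[1.12, 0.25, 0.08]
[1.46, 0.23, 0.08]
[1.78, 0.18, 0.08]
[2.11, 0.11, 0.08]
[2.42, 0.01, 0.08]
[2.73, -0.12, 0.09]
[3.02, -0.27, 0.09]
[3.3, -0.45, 0.09]
[3.56, -0.66, 0.09]
[3.8, -0.88, 0.09]
[4.03, -1.13, 0.09]
[4.23, -1.39, 0.09]
[4.4, -1.67, 0.09]
[4.56, -1.97, 0.09]
[4.68, -2.28, 0.09]
[4.78, -2.59, 0.09]
```

Emit:
{"name": "servo_tool", "arguments": {"plan": [[[0.45,0.2,0.1,0,0,0],[0.8,0.25,0.1,0,0,0],[1.1,0.25,0.1,0,0,0],[1.45,0.25,0.1,0,0,0],[1.8,0.2,0.1,0,0,0],[2.1,0.1,0.1,0,0,0],[2.4,0,0.1,0,0,0],[2.75,-0.1,0.1,0,0,0],[3,-0.25,0.1,0,0,0],[3.3,-0.45,0.1,0,0,0],[3.55,-0.65,0.1,0,0,0],[3.8,-0.9,0.1,0,0,0],[4,-1.1,0.1,0,0,0],[4.2,-1.4,0.1,0,0,0],[4.4,-1.65,0.1,0,0,0],[4.55,-1.95,0.1,0,0,0],[4.7,-2.3,0.1,0,0,0],[4.8,-2.6,0.1,0,0,0]]]}}

```text
time: 4.53
tool_pos: [0.5461, 0.0684, 0.0325]
tcp_rot: [-2.227, -2.214, -0.001]
wrist_force: [4.3, -2.4, 0.4]
width: 0.001
```

```bash
python3 -c "
from h import *
snap('side','s2.png');c=snap('scene','c2.png');cv2.imwrite('pics/c2z.png',cv2.resize(c['color'][180:300,200:370,::-1],None,fx=4,fy=4))"
python3 arc.py 80 140 13
```

```text
[-0.0, -0.33, 0.03]
[0.04, -0.65, 0.03]
[0.05, -0.99, 0.03]
[0.03, -1.32, 0.03]
[-0.01, -1.64, 0.03]
[-0.09, -1.97, 0.03]
[-0.19, -2.28, 0.03]
[-0.32, -2.59, 0.03]
[-0.47, -2.88, 0.03]
[-0.65, -3.16, 0.03]
[-0.85, -3.42, 0.03]
[-1.08, -3.67, 0.03]
[-1.32, -3.89, 0.03]
```

View pics/c2z.png

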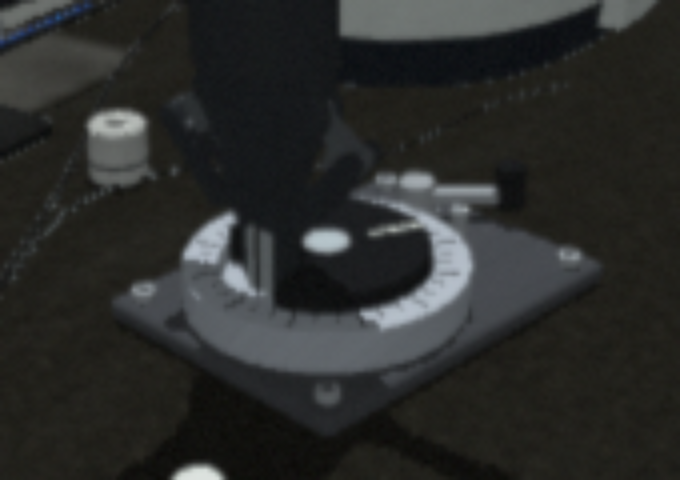

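The dial is turning with about 5 N: the index line now points roughly towards −y, at (400,228) in the zoom. I'll carry on.

Emit:
{"name": "servo_tool", "arguments": {"plan": [[[0,-0.35,0,0,0,0],[0.05,-0.65,0,0,0,0],[0.05,-1,0,0,0,0],[0.05,-1.3,0,0,0,0],[0,-1.65,0,0,0,0],[-0.1,-1.95,0,0,0,0],[-0.2,-2.3,0,0,0,0],[-0.3,-2.6,0,0,0,0],[-0.45,-2.9,0,0,0,0],[-0.65,-3.15,0,0,0,0],[-0.85,-3.4,0,0,0,0],[-1.1,-3.65,0,0,0,0],[-1.3,-3.9,0,0,0,0],[-1.3,-3.9,0,0,0,0]]]}}

```text
time: 5.8
tool_pos: [0.505, 0.0557, 0.032]
tcp_rot: [-2.226, -2.212, 0.002]
wrist_force: [2.1, 1.9, 0.9]
width: 0.002
```

```bash
python3 - <<'E'
from h import *
c=snap('wrist','w3.png')
d=snap('scene','c3.png');cv2.imwrite('pics/c3z.png',cv2.resize(d['color'][180:300,200:370,::-1],None,fx=4,fy=4))
E
python3 arc.py 145 165 5
```

```text
[-0.27, -0.07, 0.0]
[-0.55, -0.25, 0.0]
[-0.85, -0.4, 0.0]
[-1.15, -0.52, 0.0]
[-1.47, -0.62, 0.0]
```

View pics/w3.png

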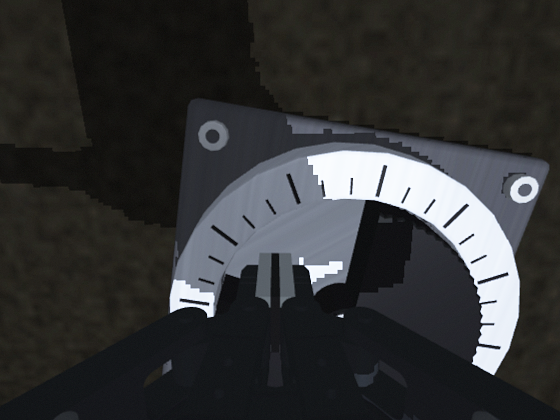

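View pics/c3z.png

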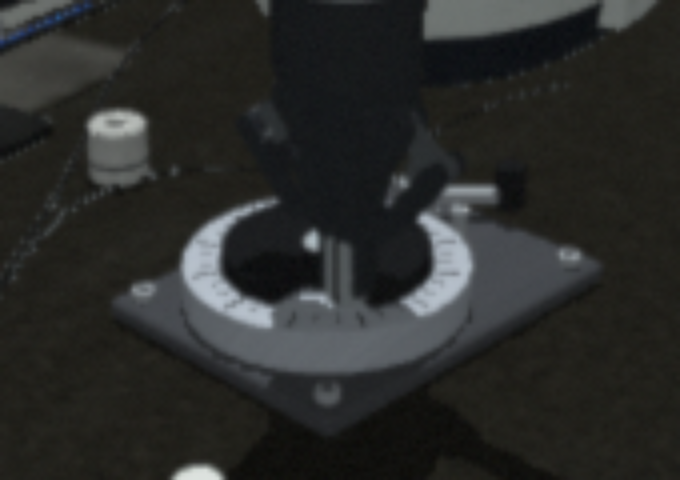

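```bash
python3 - <<'E'
from h import *
c=load('w3.png')
for u,v,z in [(366,205,.024),(352,300,.024),(368,204,.046)]:
    p=ray(c,u,v,z)[:2]-[.5355,.0312];print((p*1000).round(1),np.hypot(*p),np.degrees(np.arctan2(p[1],p[0])))
E
```

```text
[ 9.6 52.3] 0.0531787387368336 79.65094614640506
[6.1 5. ] 0.007879968314988457 38.977040968680924
[ 4.6 59.7] 0.05983721498173821 85.56307350591213
```

Emit:
{"name": "servo_tool", "arguments": {"plan": [[[-0.15,-0.05,0,0,0,0],[-0.3,-0.1,0,0,0,0],[-0.45,-0.2,0,0,0,0],[-0.6,-0.25,0,0,0,0],[-0.75,-0.35,0,0,0,0],[-0.9,-0.4,0,0,0,0],[-1.0,-0.45,0,0,0,0],[-1.0,-0.45,0,0,0,0],[-0.8,-0.35,0,0,0,0],[-0.5,-0.2,0,0,0,0],[-0.4,-0.1,-1,0,0,0],[-0.4,-0.1,-3,0,0,0],[-0.4,-0.1,-6,0,0,0],[-0.8,0.6,-10,0,0,0],[-1.5,1.6,-14,0,0,0],[-2.2,2.6,-18,0,0,0],[-2.4,3.0,-21,0,0,0],[-2.4,3.0,-21,0,0,0],[-2.4,3.0,-21,0,0,0]]]}}

```text
time: 7.48
tool_pos: [0.5375, 0.031, 0.2454]
tcp_rot: [2.228, 2.214, 0.003]
wrist_force: [-0.3, 0.4, 0.1]
width: -0.005
```

```bash
python3 - <<'E'
from h import *
c=snap('wrist','w4.png');u,v=proj(c,[.5355,.0312,.046]);print(u,v,bot.read_state()['tool_pos'])
im=c['color'][:,:,::-1]
cv2.imwrite('pics/z4.png',cv2.resize(im[65:295,170:390],None,fx=2.6,fy=2.6,interpolation=cv2.INTER_CUBIC))
E
```

```text
272.5224447507244 172.84048810950378 [0.53580049 0.0311481  0.24272348]
```

View pics/z4.png

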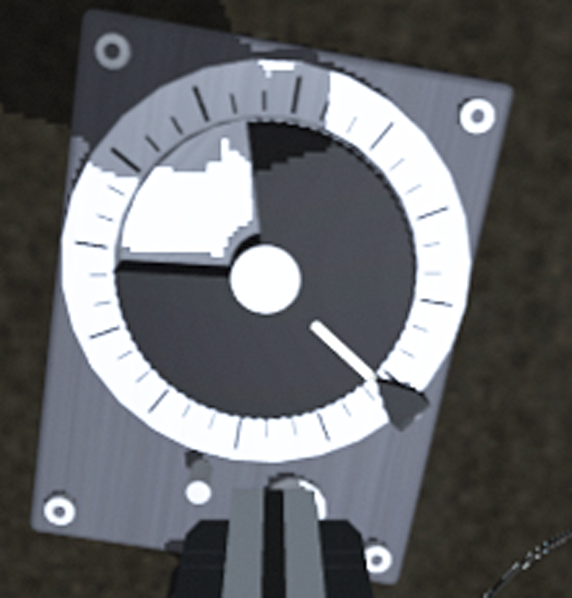

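```bash
python3 - <<'E'
from h import *
c=snap('wrist','w5.png');print(bot.read_state()['tool_pos'])
im=c['color'][:,:,::-1]
cv2.imwrite('pics/z5.png',cv2.resize(im[170:240,270:350],None,fx=8,fy=8,interpolation=cv2.INTER_CUBIC))
hsv=cv2.cvtColor(im,cv2.COLOR_BGR2GRAY)
# hub centroid
m=(hsv>225).astype(np.uint8);n,l,s,ce=cv2.connectedComponentsWithStats(m)
for i in range(1,n):
    if s[i,4]>30: print(s[i],ce[i], (ray(c,*ce[i],.046)[:2]))
E
```

```text
[0.5347295  0.03125479 0.24103994]
[501   0  59  14  78] [525.47435897   7.01282051] [0.74605457 0.17269732]
[ 0 62  5 23 62] [ 1.38709677 76.29032258] [0.29284704 0.12056998]
[271  88  17   7  52] [279.07692308  90.32692308] [0.53934547 0.1072173 ]
[ 298   93   56  123 2567] [331.19516946 150.15465524] [0.58810534 0.05333345]
[351 104  13  13 102] [356.65686275 109.83333333] [0.60973985 0.08988945]
[ 219  123   51   41 1458] [245.55967078 145.13374486] [0.50788453 0.05845785]
[ 196  129  126  115 3332] [242.57172869 200.64255702] [0.50334268 0.00424798]
[262 160  26  26 527] [274.4516129  172.82352941] [0.53473954 0.0318977 ]
[462 222  36  33 770] [479.44285714 238.38701299] [ 0.74118432 -0.03665366]
[   0  225   66  180 7661] [ 26.34199191 318.39120219] [ 0.26285406 -0.12893438]
[244 252   9   8  54] [248.27777778 255.31481481] [ 0.50731674 -0.05444411]
[288 252  10  13  39] [294.07692308 257.64102564] [ 0.55437875 -0.05725322]
[190 258  10  10  63] [194.68253968 262.22222222] [ 0.45164858 -0.06205188]
[488 270  12  11  98] [493.20408163 275.20408163] [ 0.76215221 -0.07817891]
[312 277  11  10  64] [316.984375 281.1875  ] [ 0.57870786 -0.08451418]
```

View pics/z5.png

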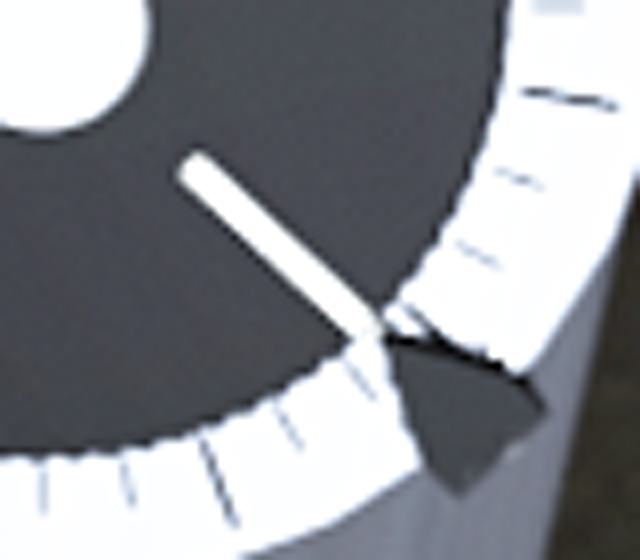

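```bash
python3 - <<'E'
from h import *
c=load('w5.png')
A=ray(c,274.45,172.82,.046)[:2]
for n,x,y,z in [('out',368,330,.046),('in',193,166,.046),('tip',385,338,.042),('b',504,452,.042)]:
    p=ray(c,270+(x+.5)/8-.5,170+(y+.5)/8-.5,z)[:2]
    for a in (A,[.5355,.0312],[.535,.0315]):
        q=p-a;print(n,(np.hypot(*q)*1e3).round(1),np.degrees(np.arctan2(q[1],q[0])).round(1),end=' | ')
    print()
E
```

```text
out 55.8 -43.6 | out 54.7 -43.7 | out 55.3 -43.5 | 
in 25.5 -43.2 | in 24.4 -43.2 | in 25.0 -42.9 | 
tip 59.3 -43.6 | tip 58.3 -43.6 | tip 58.8 -43.5 | 
b 81.0 -43.9 | b 80.0 -43.9 | b 80.6 -43.8 |
```

Index −43.4°, pointer tip −43.6°: lined up. Next the clamp, approaching from outside the knob.

Emit:
{"name": "servo_tool", "arguments": {"plan": [[[-3,0,1,0,0,0],[-6,-0.1,3,0,0,0],[-9,-0.2,5,0,0,0],[-12,-0.3,7,0,0,0],[-14.5,-0.3,9,0,0,0],[-16.4,-0.3,11,0,0,0],[-16.4,-0.3,13,0,0,0],[-16.4,-0.3,15,0,0,0],[-16.4,-0.3,15,0,0,0]]]}}

```text
time: 8.33
tool_pos: [0.5236, -0.1311, 0.0839]
tcp_rot: [-2.217, -2.202, 0.016]
wrist_force: [-0.8, 0.1, -0.9]
width: 0.004
```

```bash
python3 - <<'E'
from h import *
print(bot.read_state()['tool_pos'])
c=snap('side','s6.png')
for p in [(.5057,-.1139,.046),(.531,-.131,.09)]: print(proj(c,p))
cv2.imwrite('pics/z6.png',cv2.resize(c['color'][150:270,180:330,::-1],None,fx=4.5,fy=4.5,interpolation=cv2.INTER_CUBIC))
E
```

```text
[ 0.52359497 -0.1311344   0.08387987]
[250.21136949 228.09251957]
[259.76853557 216.71729974]
```

View pics/z6.png

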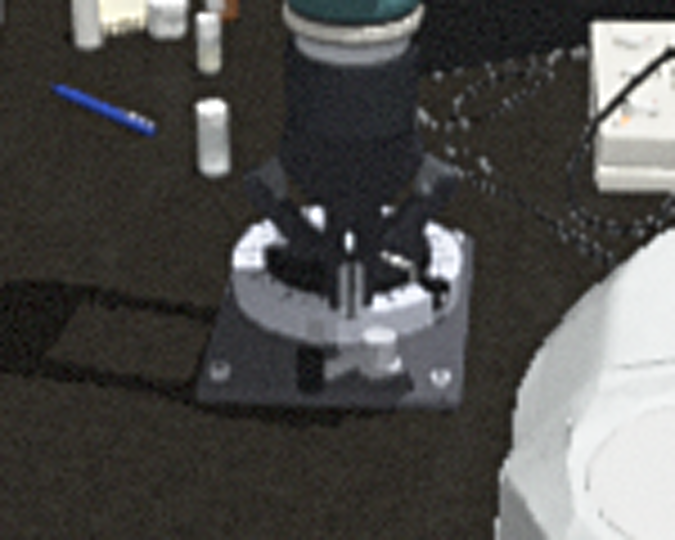

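Emit:
{"name": "servo_tool", "arguments": {"plan": [[[-0.3,0.65,0,0,0,0],[-0.3,0.65,0.5,0,0,0],[-0.3,0.65,1.5,0,0,0],[-0.3,0.65,2.5,0,0,0],[-0.3,0.65,3.5,0,0,0],[-0.3,0.65,4.3,0,0,0],[-0.3,0.65,5,0,0,0],[-0.3,0.65,5.6,0,0,0],[-0.3,0.65,5.6,0,0,0]]]}}

```text
time: 9.13
tool_pos: [0.5295, -0.1337, 0.0283]
tcp_rot: [-2.216, -2.203, 0.016]
wrist_force: [-0.5, 0.7, -1.3]
width: -0.001
```

```bash
python3 - <<'E'
from h import *
t=bot.read_state();p=t['tool_pos'];M=R.from_rotvec(t['tcp_rot']).as_matrix();print(p,t['tcp_rot'],t['wrist_force'])
P=np.array([.5468,-.0774])
for th in range(250,186,-4):
    w=np.r_[P+.055*np.array([np.cos(np.radians(th)),np.sin(np.radians(th))]),.027]
    print(th,(M.T@(w-p)*100).round(2))
E
```

```text
[ 0.5294581  -0.13367715  0.0283355 ] [-2.21599083 -2.20263828  0.01562164] [-0.51639572  0.734172   -1.34783726]
250 [ 0.46 -0.15  0.14]
246 [ 0.6  -0.5   0.15]
242 [ 0.77 -0.85  0.15]
238 [ 0.96 -1.18  0.16]
234 [ 1.17 -1.5   0.17]
230 [ 1.4  -1.81  0.18]
226 [ 1.66 -2.09  0.18]
222 [ 1.93 -2.36  0.19]
218 [ 2.23 -2.61  0.19]
214 [ 2.53 -2.84  0.2 ]
210 [ 2.86 -3.04  0.21]
206 [ 3.2  -3.23  0.21]
202 [ 3.55 -3.38  0.22]
198 [ 3.91 -3.52  0.22]
194 [ 4.27 -3.62  0.22]
190 [ 4.65 -3.71  0.23]
```

Emit:
{"name": "servo_tool", "arguments": {"plan": [[[0.3,-0.1,0.1,0,0,0],[0.6,-0.5,0.1,0,0,0],[0.75,-0.85,0.1,0,0,0],[0.95,-1.2,0.15,0,0,0],[1.15,-1.5,0.15,0,0,0],[1.4,-1.8,0.15,0,0,0],[1.65,-2.1,0.15,0,0,0],[1.95,-2.35,0.2,0,0,0],[2.2,-2.6,0.2,0,0,0],[2.55,-2.85,0.2,0,0,0],[2.85,-3.05,0.2,0,0,0],[3.2,-3.25,0.2,0,0,0],[3.55,-3.4,0.2,0,0,0],[3.7,-3.45,0.2,0,0,0],[3.9,-3.5,0.2,0,0,0],[3.9,-3.5,0.2,0,0,0]]]}}

```text
time: 10.47
tool_pos: [0.4942, -0.094, 0.027]
tcp_rot: [-2.215, -2.202, 0.016]
wrist_force: [0.6, -0.2, -0.6]
width: -0.001
```

```bash
python3 - <<'E'
from h import *
c=snap('side','s7.png')
print(proj(c,(.4926,-.0679,.046)),proj(c,(.5468,-.0774,.046)))
cv2.imwrite('pics/z7.png',cv2.resize(c['color'][170:270,200:310,::-1],None,fx=6,fy=6,interpolation=cv2.INTER_CUBIC))
E
```

```text
[244.48430044 220.13988419] [263.77945077 220.80558356]
```

View pics/z7.png

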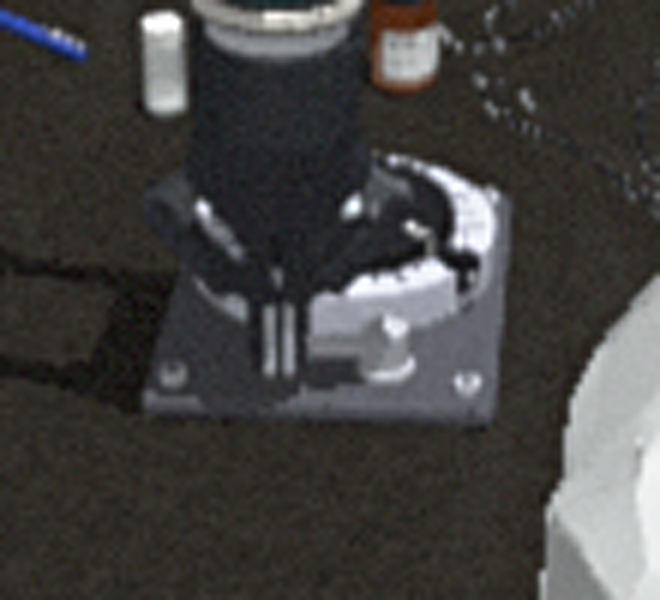

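The lever, at (335,345) in the zoom, is nearly along −x. I'll push on gently towards the stop.

Emit:
{"name": "servo_tool", "arguments": {"plan": [[[0.1,0,0,0,0,0],[0.2,-0.1,0,0,0,0],[0.3,-0.1,0,0,0,0],[0.4,-0.15,0,0,0,0],[0.5,-0.2,0,0,0,0],[0.6,-0.2,0,0,0,0],[0.7,-0.2,0,0,0,0],[0.7,-0.2,0,0,0,0]]]}}

```text
time: 11.18
tool_pos: [0.4922, -0.0869, 0.0271]
tcp_rot: [-2.215, -2.202, 0.016]
wrist_force: [0.7, -1.6, -0.1]
width: -0.002
```

Emit:
{"name": "servo_tool", "arguments": {"plan": [[[0.1,0,0,0,0,0],[0.2,0,0,0,0,0],[0.3,0,0,0,0,0],[0.3,0,0,0,0,0]]]}}

```text
time: 11.52
tool_pos: [0.4923, -0.0865, 0.0272]
tcp_rot: [-2.215, -2.207, 0.021]
wrist_force: [0.9, -12.4, -1.7]
width: -0.002
```

The force rose to 12 N and motion stopped, so it's against the stop. I'll back off, lift, and look from above.

Emit:
{"name": "servo_tool", "arguments": {"plan": [[[-0.5,0,0,0,0,0],[-1.5,0,0,0,0,0],[-2.5,0,0,0,0,0],[-2.5,0,-2,0,0,0],[-2.5,0,-5,0,0,0],[-2.5,0,-9,0,0,0],[-1,1,-13,0,0,0],[2,2,-17,0,0,0],[5,3,-20,0,0,0],[5,3.5,-22,0,0,0],[5,4,-23,0,0,0],[5,4,-23,0,0,0],[5,4,-23,0,0,0],[5,4,-23,0,0,0],[5,4,-23,0,0,0]]]}}

```text
time: 12.77
tool_pos: [0.5351, -0.0375, 0.2534]
tcp_rot: [-2.214, -2.203, 0.026]
wrist_force: [-0.5, -0.5, -0.1]
width: 0.001
```

```bash
python3 - <<'E'
from h import *
c=snap('wrist','w8.png')
u,v=[int(x) for x in proj(c,[.5355,.0,.046])];print(u,v)
d=snap('side','s8.png')
print(proj(d,(.4926,-.0679,.046)),proj(d,(.5468,-.0774,.046)))
cv2.imwrite('pics/z8.png',cv2.resize(d['color'][170:270,200:310,::-1],None,fx=6,fy=6,interpolation=cv2.INTER_CUBIC))
E
```

```text
280 132
[244.48430044 220.13988419] [263.77945077 220.80558356]
```

View pics/w8.png

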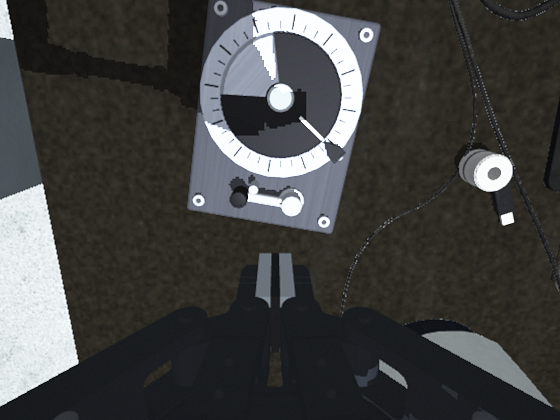

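View pics/z8.png

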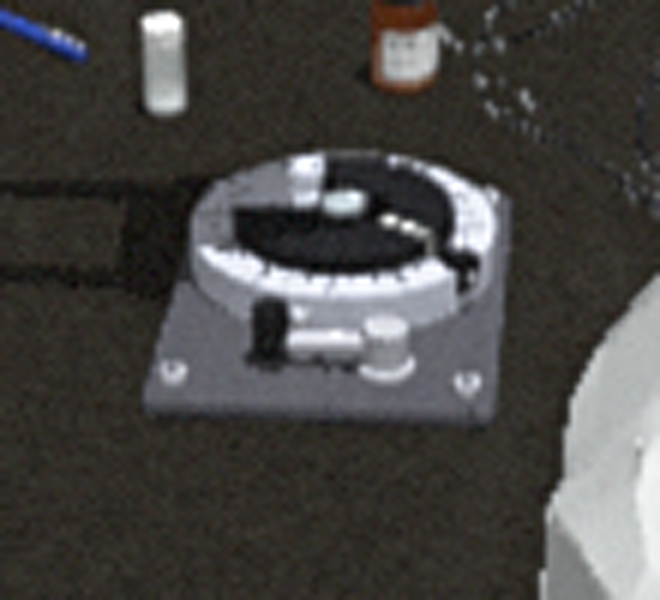

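The lever runs from the pivot (291,202) to the knob (239,198) against the post (253,190). The index line still points at the pointer tip, near (326,142). I'll check the numbers.

```bash
python3 - <<'E'
from h import *
c=load('w8.png')
k=ray(c,239,198,.046)[:2];p=ray(c,291,202,.046)[:2];print(k,p,np.linalg.norm(k-p),np.degrees(np.arctan2(*(k-p)[::-1])))
A=ray(c,280,97.5,.046)[:2]
for q,z in [((325,141),.046),((301,117.5),.046),((328,144.5),.042),((339,156),.042)]:
    d=ray(c,*q,z)[:2]-A;print(np.hypot(*d),np.degrees(np.arctan2(d[1],d[0])))
im=c['color'][85:170,265:355,::-1];cv2.imwrite('pics/z9.png',cv2.resize(im,None,fx=7,fy=7,interpolation=cv2.INTER_CUBIC))
E
```

```text
[ 0.49347542 -0.06514378] [ 0.54601388 -0.0692004 ] 0.05269483861383865 175.58481560606907
0.05892095165674428 -43.01283407286841
0.026844575502408766 -42.58932827361014
0.06412756593080746 -43.45383175243161
0.07997263819330946 -43.796310523536704
```

View pics/z9.png

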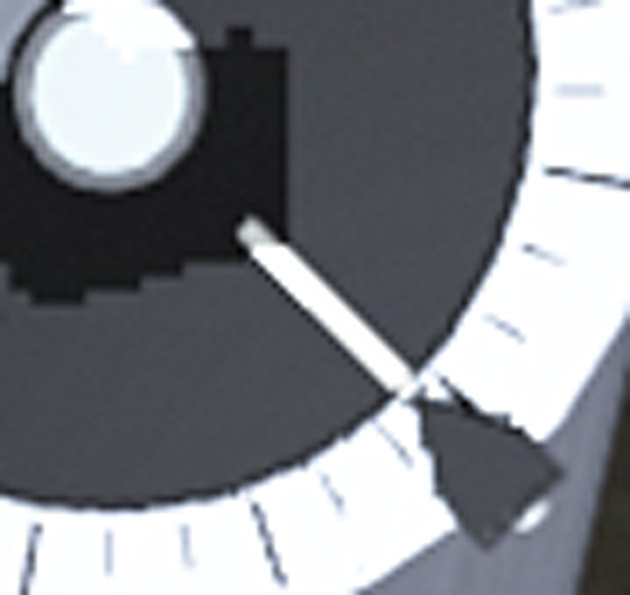

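```bash
python3 - <<'E'
from h import *
c=load('w8.png')
for z in(.034,.038): print(ray(c,291,202,z))
d=load('s8.png')
print('knob side',ray(d,200+268/6,170+303/6,.046))
print(proj(c,(.4926,-.0679,.046)))
c0=load('side0.png')
for n,(a,b,e,f) in dict(vial=(170,192,215,240),bottle=(155,187,255,280),puck=(283,306,203,232)).items():
    print(n,np.abs(d['color'][a:b,e:f].astype(int)-c0['color'][a:b,e:f]).mean().round(1))
w=load('w8.png');print('die top',ray(w,493,172,.036), 'before',ray(load('w1.png'),476,237,.036))
E
```

```text
[ 0.54624552 -0.07287784  0.034     ]
[ 0.54616831 -0.07165203  0.038     ]
knob side [ 0.49299348 -0.07002145  0.046     ]
[238.2304001  200.60827384]
vial 3.2
bottle 4.2
puck 2.9
die top [ 0.74742947 -0.04028503  0.036     ] before [ 0.74877038 -0.04199652  0.036     ]
```

```bash
python3 -c "
from h import *
print(bot.read_state()['time']);print(finish_job())"
```

```text
12.8667
the job is handed in; nothing more can be done
None
```

The dial is lined up with the pointer and the clamp lever is home against its stop post. I handed the job in at 12.9 s; no verdict was reported.

**What I did:** I pushed the dial about 152° anticlockwise with the closed fingertips in its recess, with readings of about 3 to 5 N. Then I pushed the clamp knob round until it stopped moving, at about 12 N, and lifted clear.

**Last checks:**
- **Dial:** the index line reads about −43.0° and the pointer tip −43.5°, so they are within about 1 mm at the rim.
- **Clamp knob position:** it measures within about 3 mm of its expected home position in both the wrist and side views. The two views differ by about 5 mm from each other in y.
- **Clamp lever angle:** a first reading of 175.6° disagreed with the home angle of 170°, and would mean about 0.80 rad, right on the limit. I put that down to assuming too great a height for the pivot cap. From the known pivot position the angle comes out at about 167°. The firm stop supports home.
- **Bystanders:** the vial, bottle and puck look unchanged in the side view, and the die is within about 2 mm of where it started.

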